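Read a bracelet size on the sprung slide gauge

ROBOT

A 6-joint arm with a two-finger parallel gripper is mounted at the origin on the work surface. World frame = base frame: x ahead of the robot, y to its left, z up, the work surface at z = 0. Lengths are in m, angles in rad, forces in N, time in s.
With the tool pointing down it reaches from about 0.35 to 0.85 m from the base axis. Payload 8.1 kg.
Tool frame: the origin (TCP) lies between the finger pads; the fingertips stand 11 mm ahead of it and the grasp point (between the pads) lies 8 mm behind it; y points along the fingers, x is the direction in which the jaws open and shut, and the axes are right-handed (so a half turn about y gives the same grasp; the last joint's range is limited). The gripper opens to 93 mm and grips with 3 to 60 N. Pads are 15 mm wide; open, the fingers measure 128 mm over their backs; the gripper's body (75 mm by 188 mm) begins 65 mm behind the grasp point.
Start: joints at [-1.258, 0.13, 1.488, -0, 1.523, -0.085], TCP at [0.232, -0.553, 0.23] pointing down, gripper open.
Joint ranges: [-2.96, 2.96], [-0.89, 2.26], [0.02, 2.5], [-1.34, 4.48], [0, 2.73], [-2.66, 2.66]. Speed limits (rad/s): [2.39, 2.39, 2.79, 3.14, 3.14, 3.14].

INTERFACE

Orientations are given as a rotation vector (axis times angle).
In Python, from plant import readout, optics, robot gives the robot as it stands.
- The arm moves only by the shell command python3 -m creep 'ROWS' [FORCE]. ROWS is JSON, a list that holds one entry, the list of rows, each a list of 7 numbers: the closure, from 0 (fully open) to 1 (shut), then the shift along the tool's x, y, z in cm, then the turn, a rotation vector about the tool's x, y, z in degrees. In form: [[[grip, x, y, z, wx, wy, wz], ...]]. A call has exactly 8 rows; each row shifts and turns the pose as measured when the row begins, along the tool's axes as they then stand; what a row does not reach is not made up. A row lasts 1/10 s, in which the tool goes at most 50 mm and 8.59 degrees, less where a joint would pass 70% of its speed; a pose out of reach is approached as far as the arm can. A call is refused whole if a number of a shift passes 5 or a number of a turn 8.59, either way. A call with a gripper value outside its range is refused whole. The fingers move at their own pace and stop on an object; FORCE is the grip in N (left out, the last holds). Time passes only in rows, so rows that do not move let the fingers close, or fill a call up. It gives the time, the measured TCP pose, the force and the opening at its end, in the units of the state.
- readout.read_state(): the state, without advancing time (a new reading comes with each control period).
- optics.read_camera(name): name is "side" or "top"; returns a dict with "frame" (400x640x3 uint8, red, green, blue), "depth" (400x640 float32, m along the optical axis (not along the pixel's ray), 0 where there is no reading), "intrinsics" (3x3 intrinsics, pixels), "dist_coeffs" ([k1, k2, p1, p2, k3] as OpenCV has them; the pictures are not rectified), "R" (3x3) and "t" (3): a world point X has camera coordinates R X + t. Camera axes: x right, y down, z forward; pixel columns grow to the right and rows downward; lengths in m; the calibration is good to about 2 mm. A picture is of the moment at which its call begins.
- robot.close_job(): hands the job in, once; it reports no verdict.
The state is a dict: "t": time; "q": joint angles; "dq": joint speeds; "joint_torque": joint torques, N m; "tool_pos": TCP position; "orientation": TCP orientation; "force": force on the tool from outside, world axes, zero at the start; "wrist_torque": the same for the moment, N m; "opening": finger opening in m.
Only numpy, scipy, OpenCV 4.12 (cv2) and the standard library are available. Lean on these libraries where they do the work, as an engineer would, in place of code of your own. Each camera call takes 0.05 s, during which the arm holds its last target. There are 200 camera calls.

TASK

Take the bracelet size off the sloping gauge: by its upright tab, draw the sprung slide down the slope until its pointer is level with the steel clip on the edge rail, and keep it steady there for two seconds so that I can read it. Then ease the slide back up until it is fully home, without letting it snap back, and let go. Do not draw it more than a centimetre past the clip, do not shift the clip, and leave the other things on the dresser where they stand.

Things in the scene. Friction and masses are not known exactly. Their poses are not given: they have to be found in the camera images.
- gauge_stand: Bracelet gauge: fixed wooden stand, 128 mm wide (x), 166 mm deep (y), origin under its centre. Its deck, 206 mm long, slopes at 38 degrees: lowest (14 mm up) at its -y edge, highest (141 mm up) at its +y edge. Slide and clip run along the deck; two rails 5 mm high run under the slide.
- housing (a point): Middle of the lower face of the grey spring housing, at the deck: 74 mm wide, 50 mm along the slope, standing 64 mm square to the deck at its top end. This face is 24 mm upslope of the tab's centre when the slide is home. It overhangs the tab: the gripper must come in about square to the deck, leaning to the low end.
- tab_grip (a point): Grip point on the centre line of the slide's upright grey tab, 29 mm above the deck. The tab is 14 mm across the slope, 20 mm along it, its top 44 mm above the deck. Axes: x across the slope (to the clip rail), y up the slope, z square to the deck, outwards. Below the tab is a 44 x 26 mm foot plate, its top 7 mm above the deck.
- slide (a joint): How far the sprung slide is drawn down the slope, m: 0 fully home (up against its stop), 0.110 at most. A spring draws it home: about 2 N at home and 60 N/m more.
- pointer (a point): Tip of the slide's pointer, a 4 mm wide grey arm that reaches from the foot plate to the clip rail, 46 mm in +x from the tab's centre line, 5 mm above the deck. Same axes as tab_grip.
- clip_mark (a point): Middle of the steel clip's inner face, 5 mm above the deck. The clip is 16 mm wide, 8 mm along the slope, 25 mm high and sits stiffly on the thin rail at the deck's +x edge, 57 mm from the tab's centre line. Axes as tab_grip. Pointer and clip are level when pointer and clip_mark have the same place along y.
- clip (a joint): Place of the clip along the slope, m: pointer and clip are level when joint slide has the same value.
- comb: Bystander: wooden comb 150 x 31 x 8 mm lying flat, origin under its centre, z up.
- lipstick: Bystander: upright chrome lipstick tube, 21 mm across, 71 mm tall, origin under its centre, z up.
- pot: Bystander: small empty terracotta pot, 80 mm across, 70 mm tall, origin under its centre, z up.
- ring_cone: Bystander: clear glass ring cone, foot 64 mm across, 87 mm tall, origin under its centre, z up.
- perfume: Bystander: amber glass perfume bottle, 44 mm across, 100 mm tall, origin under its centre, z up.
- cream_jar: Bystander: low white jar, 60 mm across, 45 mm tall, origin under its centre, z up.
- coin_box: Bystander, fixed: grey plastic coin box with a press button on its lid, 94 x 124 mm, 70 mm high with the button, origin under its centre.

How it is judged:
By the outcome, as a careful person would: the job done as asked, in the order asked, and still so for the second after the job is handed in, with the robot touching nothing.
It also fails if it takes over 48 s, if anything falls off the work surface, if the arm or the gripper's body presses on something with over 40 N, if the wrist force passes 120 N, or if a joint passes its speed limit or range.

## Working session

There is one attempt and no reset: what is moved stays moved. The work goes in short steps, Python scripts to look and compute and a shell command to move; the robot and the scene stay as the last step left them, time stands still between calls to the robot, and variables do not carry over. Pictures are saved under pics/ and viewed, about 8 in all and at most 12, crops included, and the job is handed in when it is done.

```bash
mkdir -p pics; cat > h.py <<'E'
import numpy as np,cv2
from plant import readout,optics,robot
def cam(n):
    c=optics.read_camera(n); return c
def world(c,u,v,z=None,d=None):
    K=np.array(c['intrinsics']);R=np.array(c['R']);t=np.array(c['t'])
    p=cv2.undistortPoints(np.array([[[u,v]]],float),K,np.array(c['dist_coeffs']))[0,0]
    r=np.array([p[0],p[1],1.])
    if d is not None: return R.T@(r*d-t)
    o=-R.T@t; w=R.T@r; return o+w*(z-o[2])/w[2]
def cloud(c):
    K=np.array(c['intrinsics']);R=np.array(c['R']);t=np.array(c['t'])
    g=np.stack(np.meshgrid(np.arange(640),np.arange(400)),-1).reshape(-1,1,2).astype(float)
    p=cv2.undistortPoints(g,K,np.array(c['dist_coeffs']))[:,0]
    d=c['depth'].reshape(-1,1)
    P=(np.c_[p,np.ones(len(p))]*d-t)@R
    P[d[:,0]==0]=np.nan
    return P.reshape(400,640,3)
E
python3 - <<'E'
from h import *
s=readout.read_state();print(s)
for n in('top','side'):
    c=cam(n);cv2.imwrite(f'pics/{n}0.png',c['frame'][:,:,::-1]);np.save(f'{n}0.npy',c,allow_pickle=True)
    print(n,c['intrinsics'],-np.array(c['R']).T@c['t'],c['R'][2],(c['depth']>0).mean())
E
```

```text
{'t': 0.0, 'q': array([-1.25836124e+00,  1.31141043e-01,  1.48923759e+00, -1.13278010e-05,
        1.52299786e+00, -8.53643064e-02]), 'dq': array([-0.00062465, -0.00279216,  0.00094892,  0.00157015,  0.00026731,
        0.00035819]), 'joint_torque': array([-7.47406011e-05, -5.59848547e+01, -4.91748762e+01,  7.69043039e-02,
        3.53388721e-02, -1.41105807e-04]), 'tool_pos': array([ 0.23230694, -0.55262679,  0.22862234]), 'orientation': array([-1.37040445,  0.91238571, -0.91007541]), 'force': array([ 0.48959922, -0.54383687,  0.78718057]), 'wrist_torque': array([-0.01631329,  0.0033792 , -0.00764549]), 'opening': 0.09294889067590247}
top [[413.36095034   0.         321.60227974]
 [  0.         413.36095034 195.88936864]
 [  0.           0.           1.        ]] [ 0.32138093 -0.05180199  1.18122939] [ 0.20486494  0.01536708 -0.97866961] 0.9959765625
side [[398.89033095   0.         318.078859  ]
 [  0.         398.89033095 197.70708099]
 [  0.           0.           1.        ]] [0.4791895  0.51840654 0.74106537] [ 0.09106837 -0.66918276 -0.73749644] 0.995859375
```

View pics/top0.png

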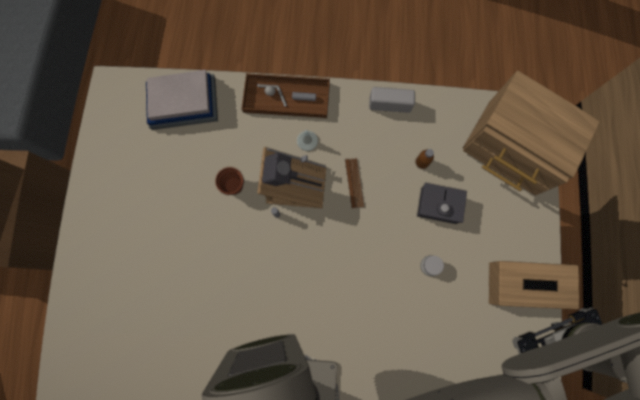

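View pics/side0.png

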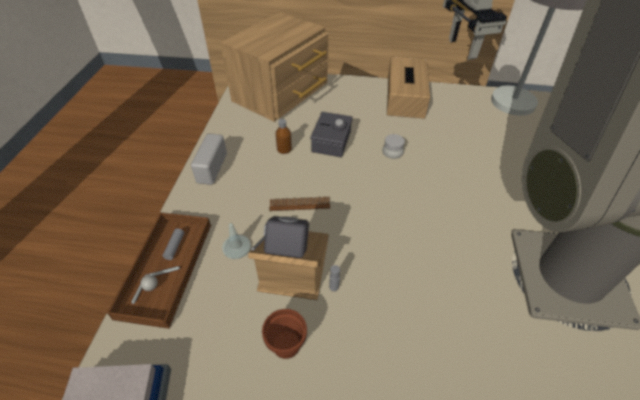

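The gauge is at about (292,178) in the top view. Its housing is on the left (+y), it slopes down to the right, and the clip is near (307,160). The ring cone (308,142), comb (354,183), lipstick (276,212) and pot (230,181) stand around it. Next I'll fit the deck plane from depth and take a zoomed crop.

```bash
cat > m.py <<'E'
from h import *
c=np.load('top0.npy',allow_pickle=True).item()
P=cloud(c)
f=c['frame'][130:225,235:365,::-1];cv2.imwrite('pics/crop.png',cv2.resize(f,None,fx=6,fy=6,interpolation=cv2.INTER_CUBIC))
sub=P[140:215,255:335].reshape(-1,3)
# deck plane RANSAC, slope ~38
rng=np.random.default_rng(0);best=0
q=sub[sub[:,2]>.012]
for _ in range(2000):
    a=q[rng.choice(len(q),3,False)];n=np.cross(a[1]-a[0],a[2]-a[0]);l=np.linalg.norm(n)
    if l<1e-5: continue
    n/=l; n*=np.sign(n[2])
    if abs(np.degrees(np.arccos(n[2]))-38)>4: continue
    m=abs((q-a[0])@n)<.003
    if m.sum()>best: best=m.sum();M=m
D=q[M];ce=D.mean(0);n=np.linalg.svd(D-ce)[2][2];n*=np.sign(n[2])
print('plane',n,np.degrees(np.arccos(n[2])),best,len(q),ce)
print('yaw',np.degrees(np.arctan2(n[0],-n[1])))
fp=q[(q[:,2]>.012)&(abs((q-ce)@n)<.004)][:,:2].astype(np.float32)
print('rect',cv2.minAreaRect(fp))
h=((P-ce)@n)
np.set_printoptions(linewidth=250)
print('height above deck mm, cols 258..330 step2, rows 144..210 step2')
for r in range(144,212,2): print(r,' '.join('%4d'%x for x in h[r,258:346:2]*1000))
E
python3 m.py
```

```text
plane [-0.01044644 -0.61292805  0.79006966] 37.807977849111865 1613 3124 [0.58620739 0.03420036 0.06923971]
yaw -0.9764261141976145
rect ((0.5983940362930298, 0.046457771211862564), (0.16704484820365906, 0.1296699047088623), 89.0217514038086)
height above deck mm, cols 258..330 step2, rows 144..210 step2
144 -141 -139 -131 -124 -125 -120 -117 -111 -107 -106  -99  -97  -96  -89  -89  -85  -82  -75  -72  -70  -61  -55  -48  -42  -36  -36  -34  -29  -26  -26  -26  -26  -21  -16  -10   -6   -3   -1    0    5   10   12   18   18
146 -138 -134 -131 -129 -125 -121 -115 -112 -108 -108 -101  -99  -94  -94  -84  -83  -80  -75  -72  -69  -63  -52  -50  -50  -40  -36  -36  -31  -26  -30  -25  -27  -19  -16  -11   -8   -7    0    0    5    6   12   16   16
148 -135 -133 -131    0   -1    0 -115 -111 -106 -109 -100  -98  -92  -90  -85  -84  -81  -69  -68  -69  -64  -61  -48  -47  -42  -37  -34  -32  -35  -31  -27  -25  -21  -16  -14  -10   -5    0    2    7    9   14   20   21
150 -139 -136 -128    1   -1    9    9    8    4 -105 -103  -97  -91  -92  -82  -79  -76  -74  -72  -71  -64  -60  -54  -5
[... 544 characters left out ...]
   20
156 -141 -130   -5    0    1   21   34   45   57   60   65   63   65   63   63   63   63    8   10    8    0  -59   10   19   23  -45  -40  -36  -30  -26  -24  -22  -16  -14   -9   -7   -3   -4    3    6    7   16   18   19Traceback (most recent call last):
  File "m.py", line 24, in <module>
    for r in range(144,212,2): print(r,' '.join('%4d'%x for x in h[r,258:346:2]*1000))
                                       ~~~~~~~~^^^^^^^^^^^^^^^^^^^^^^^^^^^^^^^^^^^^^^
  File "m.py", line 24, in <genexpr>
    for r in range(144,212,2): print(r,' '.join('%4d'%x for x in h[r,258:346:2]*1000))
                                                ~~~~~^~
ValueError: cannot convert float NaN to integer
```

View pics/crop.png

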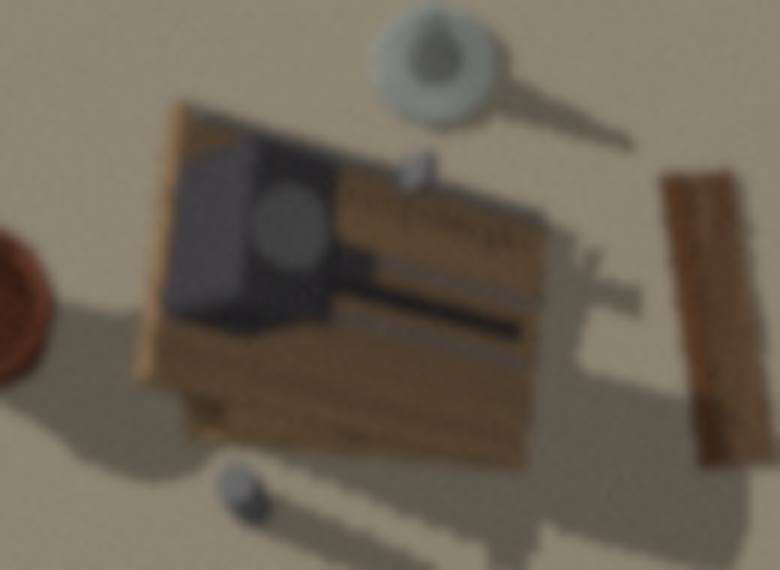

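```bash
cat > m2.py <<'E'
from h import *
c=np.load('top0.npy',allow_pickle=True).item(); c2=np.load('side0.npy',allow_pickle=True).item()
yaw=np.radians(-.98)
Rz=cv2.Rodrigues(np.array([0,0,yaw]))[0]; Rx=cv2.Rodrigues(np.array([np.radians(38),0,0]))[0]
A=Rz@Rx   # columns: x across, y upslope, z normal
ce=np.array([.5984,.0465,0]); O=ce+np.array([0,0,.0775])
print('A',A)
for nm,cc in(('top',c),('side',c2)):
    P=(cloud(cc)-O)@A; f=cc['frame'].astype(int)
    box=(abs(P[...,0])<.09)&(abs(P[...,1])<.12)&(P[...,2]>-.012)&(P[...,2]<.08)
    q=P[box]; d=q[(abs(q[:,2])<.004)]
    print(nm,'deck h',np.median(d[:,2]),'x',np.percentile(d[:,0],[1,99]),'s',np.percentile(d[:,1],[1,99]))
    t=q[(q[:,2]>.055)]; print(' housing top x',np.percentile(t[:,0],[2,98]),'s',np.percentile(t[:,1],[2,98]),'h',np.median(t[:,2]))
    t=q[(q[:,2]>.010)&(q[:,2]<.032)&(q[:,0]>.042)]; print(' clip n',len(t), t.min(0),t.max(0),np.median(t,0))
    t=q[(q[:,2]>.010)&(q[:,2]<.055)&(abs(q[:,0])<.042)]; 
    H,_,_=np.histogram2d(t[:,1],t[:,2],bins=[np.arange(-.1,.11,.01),np.arange(.01,.06,.01)])
    for i,r in enumerate(H): print('  s%4d'%(-100+10*i),r.astype(int))
    t=t[t[:,1]<.04]; 
    if len(t): print(' tab?',np.percentile(t,[5,50,95],axis=0))
    # grey clip pixels
    v,u=np.where(box&(P[...,0]>.045)&(P[...,2]>.008)&(P[...,1]<.05)); print(list(zip(u,v,np.round(1000*P[v,u]).astype(int).tolist()))[:40])
E
python3 m2.py
```

```text
A [[ 0.99985373  0.01347766 -0.0105299 ]
 [-0.01710339  0.78789549 -0.61557142]
 [ 0.          0.61566148  0.78801075]]
top deck h 0.0009073014904533493 x [-0.06417326  0.06257074] s [-0.11890201  0.10280488]
 housing top x [-0.0363883   0.03300536] s [0.0559411 0.1027108] h 0.06471470710077247
 clip n 76 [ 0.04943136 -0.09588511  0.01011094] [0.06505039 0.09903769 0.02841185] [ 0.056137   -0.01359368  0.0126737 ]
  s-100 [0 0 0 0]
  s -90 [0 0 0 0]
  s -80 [0 0 0 0]
  s -70 [0 0 0 0]
  s -60 [0 0 0 0]
  s -50 [0 0 0 0]
  s -40 [0 0 0 0]
  s -30 [0 0 0 0]
  s -20 [0 0 0 0]
  s -10 [0 0 0 0]
  s   0 [0 0 0 0]
  s  10 [0 0 0 2]
  s  20 [ 7  2  4 15]
  s  30 [ 0  1  4 19]
  s  40 [0 0 0 0]
  s  50 [1 0 1 0]
  s  60 [3 3 3 5]
  s  70 [4 2 5 1]
  s  80 [3 4 5 3]
  s  90 [4 9 6 7]
 tab? [[-0.00987474  0.02077835  0.01173493]
 [-0.00297525  0.02850664  0.04233606]
 [ 0.00612813  0.03788641  0.04715267]]
[(np.int64(285), np.int64(153), [58, 42, 9]), (np.int64(286), np.int64(153), [57, 41, 12]), (np.int64(287), np.int64(153), [59, 36, 9]), (np.int64(286), np.int64(154), [55, 39, 10]), (np.int
[... 3093 characters left out ...]
56, 26, 11]), (np.int64(263), np.int64(237), [53, 28, 12]), (np.int64(264), np.int64(237), [52, 22, 10]), (np.int64(261), np.int64(238), [56, 33, 10]), (np.int64(262), np.int64(238), [54, 33, 11]), (np.int64(263), np.int64(238), [51, 34, 11]), (np.int64(264), np.int64(238), [51, 25, 9]), (np.int64(260), np.int64(239), [56, 40, 10]), (np.int64(261), np.int64(239), [53, 43, 11]), (np.int64(262), np.int64(239), [52, 40, 11]), (np.int64(263), np.int64(239), [51, 35, 10]), (np.int64(259), np.int64(240), [56, 47, 10]), (np.int64(260), np.int64(240), [54, 48, 11]), (np.int64(261), np.int64(240), [52, 47, 11]), (np.int64(262), np.int64(240), [52, 40, 9]), (np.int64(261), np.int64(241), [51, 49, 9])]
```

```bash
cat > g.py <<'E'
from h import *
from scipy.spatial.transform import Rotation as Ro
yaw=np.radians(-.98)
A=cv2.Rodrigues(np.array([0,0,yaw]))[0]@cv2.Rodrigues(np.array([np.radians(38),0,0]))[0]
O=np.array([.5984,.0465,.0775+.0012])
def tgt(x,s,h): return O+A@np.array([x,s,h])
def go(x,s,h,sg=1,lean=0):
    st=readout.read_state();T=Ro.from_rotvec(st['orientation']).as_matrix()
    G=np.c_[sg*A[:,0],-A[:,2],-sg*A[:,1]] # x,y,z=x*y
    assert np.linalg.det(G)>0
    G=G@Ro.from_rotvec([np.radians(lean),0,0]).as_matrix()
    d=T.T@(tgt(x,s,h)-st['tool_pos'])*100
    w=np.degrees(Ro.from_matrix(T.T@G).as_rotvec())
    L=A.T@(st['tool_pos']-O)*1000
    print('t %.2f'%st['t'],'deckpos mm',L.round(1),'d cm',d.round(2),'turn',w.round(2),abs(np.linalg.norm(w)).round(1),'q',st['q'].round(2),'F deck',(A.T@st['force']).round(1),'open',round(st['opening'],4))
    return T,st
E
python3 - <<'E'
from g import *
for sg in(1,-1): T,st=go(-.0015,.029,.121,sg)
print(T); print(tgt(-.0015,.029,.121),tgt(-.0015,.029,.021))
E
```

```text
Traceback (most recent call last):
  File "g.py", line 10, in go
    assert np.linalg.det(G)>0
           ^^^^^^^^^^^^^^^^^^
AssertionError
```

```bash
sed -i 's/,-sg\*A\[:,1\]\]/,sg*A[:,1]]/' g.py; python3 - <<'E'
from g import *
for sg in(1,-1): T,st=go(-.0015,.029,.121,sg)
print(T); print(tgt(-.0015,.029,.121),tgt(-.0015,.029,.021))
E
```

```text
t 0.10 deckpos mm [-355.8 -384.7  490.9] d cm [-36.39   3.75  54.75] turn [ 33.55 -63.69  21.85] 75.2 q [-1.26  0.13  1.49 -0.    1.52 -0.09] F deck [-0.2 -1.   0.3] open 0.093
t 0.10 deckpos mm [-355.8 -384.7  490.9] d cm [-36.39   3.75  54.75] turn [-24.38 108.96  37.45] 117.8 q [-1.26  0.13  1.49 -0.    1.52 -0.09] F deck [-0.2 -1.   0.3] open 0.093
[[ 3.87373454e-01 -5.25820910e-04  9.21922736e-01]
 [-9.21921451e-01  1.54323854e-03  3.87373795e-01]
 [-1.62643594e-03 -9.99998671e-01  1.13044069e-04]]
[ 0.59601695 -0.00510952  0.19190348] [0.59706994 0.05644762 0.11310241]
```

```bash
python3 -m creep '[[[0.3,-2.2,0,3.3,0,-8,0],[0.3,-1.7,0,3.6,0,-8,0],[0.5,-1.2,0,3.8,0,-8,0],[0.5,-0.7,0,3.9,0,-8,0],[0.5,-0.1,0,4,0,-8,0],[0.5,0.4,0,4,0,-8,0],[0.5,1,0,3.9,0,-8,0],[0.5,1.5,0,3.7,0,-8,0]]]' 20; python3 -c "
from g import *
T,st=go(-.0015,.029,.121);print(st['tool_pos'],T[:,1])"
```

```text
t: 0.9
tool_pos: [0.4056, -0.2763, 0.2243]
orientation: [-1.564, 0.022, -0.014]
force: [0.4, -0.3, 1.0]
opening: 0.047
t 0.90 deckpos mm [-187.2 -167.3  315.4] d cm [18.43  3.33 27.53] turn [37.61 -0.43 -0.16] 37.6 q [-0.7  -0.16  1.78  0.    1.52 -0.68] F deck [0.4 0.3 1. ] open 0.047
[ 0.40560711 -0.27627035  0.2242871 ] [-0.00481846  0.00693172 -0.99996437]
```

```bash
python3 -m creep '[[[0.6,2.6,0,3.9,0,0,0],[0.6,2.6,0,3.9,0,0,0],[0.6,2.6,0,3.9,4,0,0],[0.6,2.6,0,3.9,6,0,0],[0.6,2.6,-0.5,3.6,8,0,0],[0.6,2.6,-1,3.2,8,0,0],[0.6,2,-1,2,8,0,0],[0.6,0,0,0,0,0,0]]]'; python3 -c "
from g import *
T,st=go(-.0015,.029,.121);print(st['tool_pos'],T[:,1])"
```

```text
t: 1.7
tool_pos: [0.5911, -0.0303, 0.2756]
orientation: [-0.944, 0.012, -0.0]
force: [-1.0, -0.3, -0.1]
opening: 0.0371
t 1.70 deckpos mm [ -6.   60.6 202.5] d cm [ 0.56  8.25 -2.86] turn [ 2.12  0.2  -0.86] 2.3 q [-0.47  0.25  1.39  0.56  1.78 -0.42] F deck [-1.  -0.3  0.1] open 0.0371
[ 0.59111674 -0.03025346  0.27559234] [-0.00490023  0.58621336 -0.81014189]
```

```bash
python3 -m creep '[[[0.6,0.3,0,-1.5,2,0.2,-0.8],[0.6,0.3,1,-1.4,0,0,0],[0.6,0,3,0,0,0,0],[0.6,0,3,0,0,0,0],[0.6,0,3,0,0,0,0],[0.6,0,2.5,0,0,0,0],[0.6,0,1,0,0,0,0],[0.6,0,0,0,0,0,0]]]'; python3 -c "
from g import *
T,st=go(-.0015,.029,.021)
c=cam('top');cv2.imwrite('pics/pre.png',cv2.resize(c['frame'][110:240,220:400,::-1],None,fx=4,fy=4,interpolation=cv2.INTER_CUBIC))"
```

```text
t: 2.5
tool_pos: [0.593, 0.0279, 0.1392]
orientation: [-0.932, 0.012, -0.01]
force: [-0.1, 0.2, 0.6]
opening: 0.0369
t 2.50 deckpos mm [-5.1 22.5 59.2] d cm [0.39 3.8  0.75] turn [ 1.42 -0.07 -0.37] 1.5 q [-0.39  0.32  1.58  0.58  1.53 -0.49] F deck [-0.1  0.5  0.3] open 0.0369
```

View pics/pre.png

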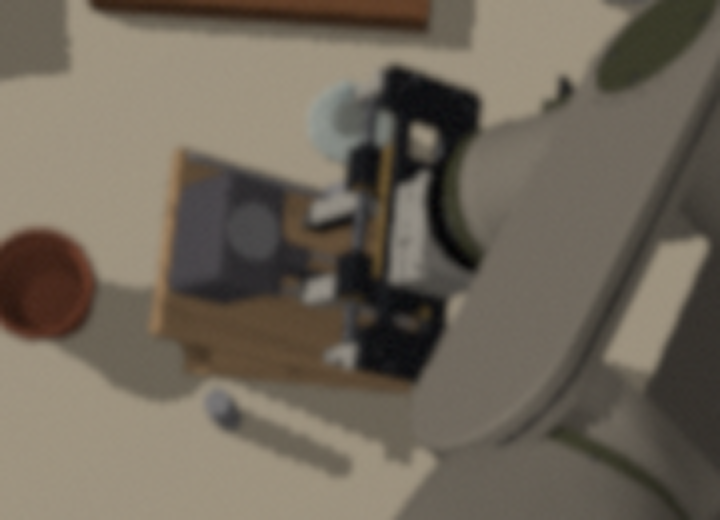

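The open fingers straddle the slide line, at about (335,205) and (320,290), with the tab between them near (300,262). The housing is clear, so I'll lower now.

```bash
python3 -m creep '[[[0.6,0.35,0,0.7,1.4,0,-0.3],[0.6,0.05,0.8,0.1,0,0,0],[0.6,0,1,0,0,0,0],[0.6,0,1,0,0,0,0],[0.6,0,0.7,0,0,0,0],[0.6,0,0.3,0,0,0,0],[0.6,0,0,0,0,0,0],[0.6,0,0,0,0,0,0]]]'; python3 -c "
from g import *
T,st=go(-.0015,.029,.021)"
```

```text
t: 3.35
tool_pos: [0.6007, 0.0567, 0.116]
orientation: [-0.91, 0.004, -0.021]
force: [-0.6, -0.5, 0.2]
opening: 0.0372
t 3.35 deckpos mm [ 2.1 31.  23. ] d cm [-0.36  0.2  -0.2 ] turn [0.12 0.08 0.32] 0.4 q [-0.36  0.34  1.6   0.62  1.47 -0.5 ] F deck [-0.6 -0.3  0.4] open 0.0372
```

```bash
python3 -m creep '[[[0.6,-0.2,0.1,-0.1,0,0,0],[0.7,-0.1,0.05,-0.05,0,0,0],[0.75,0,0,0,0,0,0],[0.8,0,0,0,0,0,0],[0.9,0,0,0,0,0,0],[1,0,0,0,0,0,0],[1,0,0,0,0,0,0],[1,0,0,0,0,0,0]]]' 20; python3 -c "
from g import *
T,st=go(-.0015,.029,.021)
print(st['wrist_torque'])"
```

```text
t: 4.15
tool_pos: [0.5961, 0.0558, 0.1143]
orientation: [-0.91, 0.005, -0.018]
force: [-0.2, -0.3, 0.8]
opening: 0.014
t 4.15 deckpos mm [-2.4 29.2 22.4] d cm [ 0.09  0.14 -0.02] turn [0.12 0.06 0.17] 0.2 q [-0.36  0.34  1.62  0.62  1.47 -0.5 ] F deck [-0.2  0.3  0.8] open 0.014
[-0.268382    0.17763801  0.16177505]
```

```bash
python3 -m creep '[[[1,0,0,-0.2,0,0,0],[1,0,0,-0.4,0,0,0],[1,0,0,-0.5,0,0,0],[1,0,0,-0.5,0,0,0],[1,0,0,-0.5,0,0,0],[1,0,0,-0.5,0,0,0],[1,0,0,-0.4,0,0,0],[1,0,0,-0.2,0,0,0]]]' 30; python3 -c "
from g import *
T,st=go(-.0024,-.015,.0224)
for n,b in(('top',(130,225,235,365)),('side',(190,310,220,350))):
    c=cam(n);np.save(n+'1.npy',c,allow_pickle=True);cv2.imwrite(f'pics/d{n}.png',cv2.resize(c['frame'][b[0]:b[1],b[2]:b[3],::-1],None,fx=5,fy=5,interpolation=cv2.INTER_CUBIC))"
```

```text
t: 4.95
tool_pos: [0.5957, 0.0296, 0.0938]
orientation: [-0.907, 0.005, -0.017]
force: [-1.3, 1.5, 3.4]
opening: 0.0141
t 4.95 deckpos mm [-2.4 -4.1 22.3] d cm [-0.   -0.01 -1.09] turn [-0.02  0.11  0.14] 0.2 q [-0.4   0.38  1.6   0.61  1.47 -0.55] F deck [-1.3  3.2  1.8] open 0.0141
```

View pics/dtop.png

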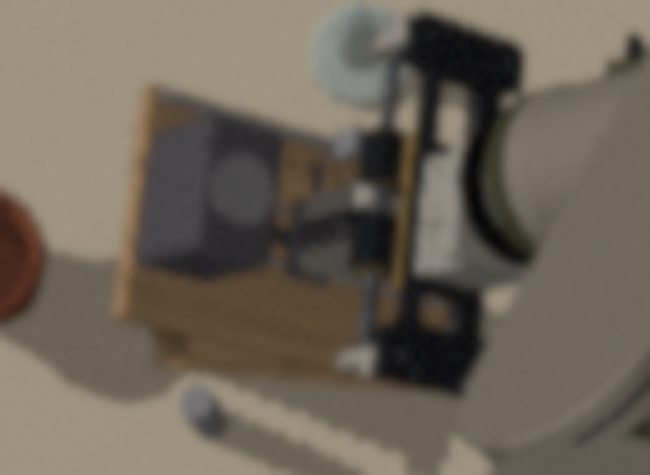

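View pics/dside.png

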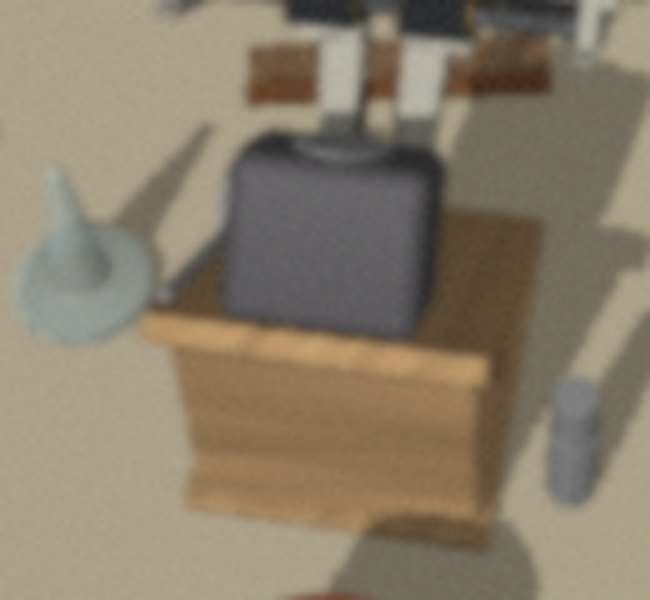

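```bash
cat > v.py <<'E'
from g import *
import sys
c=np.load(sys.argv[1],allow_pickle=True).item()
def pr(p): return cv2.projectPoints(np.array([p],float),cv2.Rodrigues(np.array(c['R']))[0],np.array(c['t'],float),np.array(c['intrinsics']),np.array(c['dist_coeffs']))[0][0,0]
x0,y0,k=280,145,14
im=cv2.resize(c['frame'][y0:y0+40,x0:x0+50,::-1],None,fx=k,fy=k,interpolation=cv2.INTER_CUBIC)
im=cv2.convertScaleAbs(im,alpha=1.6)
def px(p): u=(pr(p)-[x0,y0]+.5)*k; return tuple(int(a) for a in u)
for s,col in((0,(0,0,255)),(-.005,(0,255,255)),(-.015,(0,255,0)),(-.02,(255,0,0))):
    cv2.line(im,px(tgt(.020,s,.005)),px(tgt(.044,s,.005)),col,1)
P=(cloud(c)-O)@A
m=(P[...,0]>.047)&(P[...,0]<.067)&(abs(P[...,1]+.015)<.012)
for lo,hi in((.006,.014),(.014,.021),(.021,.032)):
    q=P[m&(P[...,2]>lo)&(P[...,2]<hi)]*1000;print(lo,len(q),q.mean(0).round(1),q.min(0).round(1),q.max(0).round(1))
cv2.imwrite(sys.argv[2],im)
E
python3 v.py top0.npy pics/v0.png;python3 v.py top1.npy pics/v1.png;python3 -c "
import cv2;a=cv2.imread('pics/v0.png');b=cv2.imread('pics/v1.png')
cv2.imwrite('pics/vv.png',cv2.resize(cv2.hconcat([a,b]),(800,320)) if 0 else cv2.resize(cv2.vconcat([a[:420],b[:420]]),(500,600)))"
```

```text
0.006 17 [ 55.1 -12.    9.7] [ 49.1 -20.1   7.1] [63.  -3.  12.9]
0.014 11 [ 58.6 -14.3  17.7] [ 50.4 -16.4  14.1] [ 65.  -13.   20.8]
0.021 16 [ 57.1 -17.   25.2] [ 49.5 -20.5  21.9] [ 65.1 -11.5  27.5]
0.006 16 [ 55.  -12.    9.5] [ 49.5 -20.8   6.2] [62.9 -3.6 11.9]
0.014 12 [ 58.  -14.7  16.6] [ 50.1 -16.6  14.6] [ 65.5 -12.3  21. ]
0.021 13 [ 57.3 -16.   25. ] [ 49.5 -21.1  22.2] [ 65.7 -12.3  28. ]
```

View pics/v1.png

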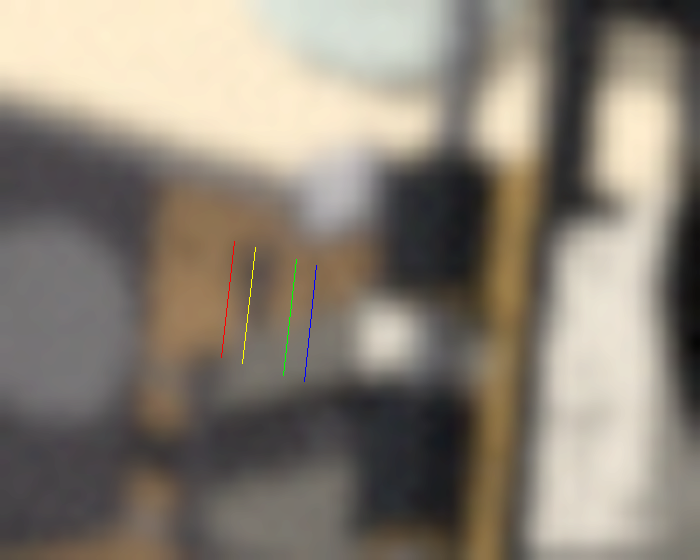

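The dark pointer arm is at (262,285) in this crop, just past the s=-5 mm line. The clip is at (335,190), further down the slope. I'll take a colour profile along the slope to locate the pointer.

```bash
cat > p.py <<'E'
from g import *
import sys
def prof(c,xs,ss,h):
    G=np.array([[tgt(x,s,h) for x in xs] for s in ss]).reshape(-1,3)
    uv=cv2.projectPoints(G,cv2.Rodrigues(np.array(c['R']))[0],np.array(c['t'],float),np.array(c['intrinsics']),np.array(c['dist_coeffs']))[0].reshape(len(ss),len(xs),2).astype(np.float32)
    f=cv2.remap(c['frame'].astype(np.float32),uv[...,0],uv[...,1],cv2.INTER_LINEAR).mean(1)
    return f
if __name__=='__main__':
  for fn in sys.argv[1:]:
    c=np.load(fn,allow_pickle=True).item(); ss=np.arange(.016,-.042,-.002)
    f=prof(c,np.linspace(.028,.040,7),ss,.005); g=prof(c,np.linspace(.049,.061,7),ss,.025)
    print(fn,'s | pointer r/b lum | clip-top r/b lum')
    for s,a,b in zip(ss,f,g): print('%4d  %.2f %3d   %.2f %3d'%(s*1000,a[0]/a[2],a.mean(),b[0]/b[2],b.mean()))
E
python3 p.py top1.npy top0.npy
```

```text
top1.npy s | pointer r/b lum | clip-top r/b lum
  16  1.59  65   1.22 119
  14  1.68  69   1.22 118
  12  1.72  72   1.22 118
  10  1.74  73   1.22 117
   8  1.74  74   1.21 117
   6  1.74  74   1.21 117
   4  1.73  74   1.20 117
   2  1.70  72   1.17 117
   0  1.64  69   1.15 116
  -2  1.53  65   1.11 116
  -4  1.40  60   1.08 118
  -5  1.31  58   1.06 118
  -8  1.32  58   1.05 118
 -10  1.40  62   1.04 116
 -12  1.46  67   1.03 111
 -13  1.51  70   1.03 103
 -16  1.48  71   1.03  91
 -18  1.43  70   1.03  78
 -20  1.37  69   1.02  63
 -22  1.32  69   1.01  51
 -24  1.29  70   0.98  41
 -26  1.26  72   0.95  34
 -27  1.22  74   0.94  30
 -30  1.17  82   0.90  28
 -32  1.14  91   0.88  26
 -34  1.12 102   0.88  24
 -36  1.11 109   0.88  22
 -38  1.11 112   0.89  19
 -40  1.11 109   0.92  18
top0.npy s | pointer r/b lum | clip-top r/b lum
  16  1.62  57   1.22 106
  14  1.69  61   1.22 105
  12  1.73  63   1.22 104
  10  1.75  64   1.22 104
   8  1.76  65   1.22 104
   6  1.76  65   1.22 104
   4  1.76  65   1.21 105
   2  1.76  65   1.19 104
   0  1.76  65   1.15 104
  -2  1.76  65   1.12 104
  -4  1.77  66   1.09 104
  -5  1.77  66   1.06 105
  -8  1.77  66   1.05 105
 -10  1.77  65   1.04 103
 -12  1.77  65   1.03  99
 -13  1.77  66   1.03  93
 -16  1.77  65   1.04  85
 -18  1.76  64   1.07  81
 -20  1.75  63   1.12  83
 -22  1.75  63   1.16  88
 -24  1.76  64   1.19  96
 -26  1.76  65   1.20 100
 -27  1.74  66   1.22 103
 -30  1.74  66   1.22 103
 -32  1.76  65   1.23 103
 -34  1.77  65   1.23 103
 -36  1.76  65   1.22 103
 -38  1.74  65   1.23 104
 -40  1.74  65   1.23 104
```

```bash
python3 -m creep '[[[1,0,0,-0.2,0,0,0],[1,0,0,-0.2,0,0,0],[1,0,0,-0.2,0,0,0],[1,0,0,-0.1,0,0,0],[1,0,0,0,0,0,0],[1,0,0,0,0,0,0],[1,0,0,0,0,0,0],[1,0,0,0,0,0,0]]]'; cat > q.py <<'E'
from p import *
go(-.0024,-.017,.0224)
cs=[]
for i in range(6): cs.append(cam('top'))
c=cs[0].copy(); c['frame']=np.mean([k['frame'].astype(float) for k in cs],0).astype(np.float32); 
d=np.array([k['depth'] for k in cs]); c['depth']=np.median(d,0)
np.save('top2.npy',c,allow_pickle=True)
c1=np.load('top1.npy',allow_pickle=True).item()
ss=np.arange(.008,-.032,-.002)
for s in ss:
    r=['%4d '%round(s*1000)]
    for cc in(c1,c):
        for a,b in((.030,.035),(.036,.042)):
            f=prof(cc,np.linspace(a,b,5),[s],.005)[0]; r.append('%.2f %3d  '%(f[0]/f[2],f.mean()))
    print(*r)
P=(cloud(c)-O)@A*1000
m=(P[...,0]>20)&(P[...,0]<43)&(P[...,1]>-25)&(P[...,1]<8)&(abs(P[...,2])<15)
b=np.round(P[m][:,1]/2)*2
for s in np.unique(b): print(int(s),P[m][b==s][:,2].mean().round(1),(b==s).sum(),end=' | ')
E
python3 q.py
```

```text
t: 5.85
tool_pos: [0.5956, 0.0243, 0.0897]
orientation: [-0.907, 0.004, -0.017]
force: [-1.5, 2.3, 3.3]
opening: 0.014
t 5.85 deckpos mm [ -2.4 -10.8  22.3] d cm [-0.   -0.01 -0.62] turn [-0.03  0.15  0.12] 0.2 q [-0.41  0.39  1.6   0.61  1.47 -0.56] F deck [-1.5  3.8  1.2] open 0.014
   8  1.74  76   1.73  70   1.74  76   1.73  70  
   6  1.75  76   1.73  71   1.74  76   1.74  71  
   4  1.75  75   1.72  71   1.74  76   1.74  71  
   2  1.72  73   1.70  68   1.74  76   1.73  70  
   0  1.65  71   1.64  65   1.74  75   1.73  69  
  -2  1.55  66   1.54  60   1.74  76   1.73  70  
  -4  1.40  61   1.43  56   1.74  75   1.71  71  
  -6  1.33  59   1.32  54   1.70  73   1.69  70  
  -8  1.33  58   1.35  55   1.63  69   1.60  66  
 -10  1.42  63   1.46  59   1.49  63   1.48  60  
 -12  1.47  68   1.57  64   1.39  59   1.39  57  
 -14  1.50  71   1.65  68   1.32  57   1.35  56  
 -16  1.45  72   1.67  69   1.38  60   1.43  58  
 -18  1.38  71   1.66  68   1.45  64   1.52  60  
 -20  1.30  70   1.63  67   1.47  67   1.61  62  
 -22  1.23  70   1.59  67   1.45  70   1.65  66  
 -24  1.19  71   1.55  68   1.40  73   1.67  69  
 -26  1.17  74   1.49  70   1.34  75   1.65  71  
 -28  1.15  76   1.40  72   1.28  75   1.61  71  
 -30  1.13  85   1.28  77   1.23  75   1.55  70  
-24 -0.4 2 | -22 0.5 2 | -20 0.2 3 | -12 4.9 9 | -10 3.0 8 | -8 2.6 3 | -6 0.6 6 | -4 1.8 6 | -2 1.6 4 | 0 0.6 6 | 2 0.1 5 | 4 0.0 4 | 6 -0.2 5 | 8 0.7 1 |
```

```bash
cat > r.py <<'E'
from p import *
c=np.load('top0.npy',allow_pickle=True).item()
c2=np.load('top2.npy',allow_pickle=True).item()
print('tab h44 x2..5 / x-5..-2 ; housing edge h64 x 10..25')
for s in np.arange(.064,.006,-.002):
    r=[]
    for cc,a,b,h in((c,.001,.004,.044),(c,-.007,-.003,.044),(c,.015,.025,.064),(c,-.03,-.02,.064),(c2,.015,.025,.064)):
        f=prof(cc,np.linspace(a,b,5),[s],h)[0]; r.append('%.2f %3d  '%(f[0]/f[2],f.mean()))
    print('%4d '%round(s*1000),*r)
print('deck ends h0: low end x 20..40 / -40..-20 ; high end')
for d in np.arange(-.008,.0081,.002):
    r=[]
    for e,a,b in((-.103,.025,.045),(-.103,-.05,-.03),(.103,-.06,-.045),(.103,.045,.052)):
        f=prof(c,np.linspace(a,b,5),[e+d],0)[0]; r.append('%.2f %3d  '%(f[0]/f[2],f.mean()))
    print('%4d '%round(d*1000),*r)
E
python3 r.py
```

```text
tab h44 x2..5 / x-5..-2 ; housing edge h64 x 10..25
  64  1.01  64   1.01  64   1.01  42   0.99  37   1.00  48  
  62  1.00  65   1.01  65   1.02  41   0.98  37   1.01  47  
  60  1.02  66   1.01  65   1.05  40   0.99  37   1.04  46  
  58  1.02  66   1.01  65   1.18  42   1.00  36   1.17  48  
  56  1.02  65   1.01  65   1.36  46   1.01  34   1.34  53  
  54  1.01  65   1.01  64   1.54  53   1.05  34   1.53  60  
  52  1.01  65   1.01  62   1.65  58   1.15  37   1.64  65  
  50  1.01  63   1.01  58   1.72  60   1.25  40   1.70  68  
  48  1.01  61   1.01  51   1.76  60   1.36  44   1.72  69  
  46  1.01  55   1.01  44   1.76  62   1.41  47   1.73  70  
  44  1.02  49   0.99  38   1.75  63   1.44  48   1.73  71  
  42  1.05  42   1.00  35   1.75  63   1.44  49   1.73  72  
  40  1.11  40   1.02  34   1.76  62   1.44  50   1.74  71  
  38  1.17  39   1.00  35   1.77  61   1.44  49   1.73  70  
  36  1.22  43   0.99  36   1.77  62   1.45  49   1.73  71  
  34  1.25  44   0.98  37   1.77  63   1.46  49   1.71  71  
  32  1.26  44   1.01  37   1.76  63   1.46  49   1.68  70  
  30  1.28 
[... 521 characters left out ...]
 48   1.63  70  
  12  1.35  64   1.61  56   1.75  62   1.45  49   1.60  71  
  10  1.34  65   1.59  57   1.75  61   1.46  49   1.55  70  
   8  1.34  66   1.58  58   1.75  61   1.45  49   1.49  72  
deck ends h0: low end x 20..40 / -40..-20 ; high end
  -8  1.31  81   1.30  79   1.77  67   1.71  69  
  -6  1.38  77   1.36  74   1.75  74   1.72  76  
  -4  1.48  73   1.46  70   1.74  83   1.71  85  
  -2  1.59  69   1.58  66   1.71  92   1.68  96  
   0  1.68  67   1.67  63   1.66  96   1.59 105  
   2  1.73  66   1.73  62   1.57  96   1.48 113  
   4  1.75  65   1.75  62   1.46  93   1.37 120  
   6  1.76  65   1.77  62   1.35  89   1.30 124  
   8  1.76  65   1.76  62   1.28  86   1.26 127
```

```bash
cat > w.py <<'E'
from g import *
import sys
c=np.load('top2.npy',allow_pickle=True).item()
x0,y0,k=288,148,22
im=cv2.resize(np.clip(c['frame'][y0:y0+26,x0:x0+34,::-1]*1.7,0,255).astype(np.uint8),None,fx=k,fy=k,interpolation=cv2.INTER_CUBIC)
def px(*p):
    u=cv2.projectPoints(np.array([tgt(*p)]),cv2.Rodrigues(np.array(c['R']))[0],np.array(c['t'],float),np.array(c['intrinsics']),np.array(c['dist_coeffs']))[0][0,0]
    return tuple(int(a) for a in (u-[x0,y0]+.5)*k)
def box(xa,xb,sa,sb,ha,hb,col):
    for h in(ha,hb):
        cv2.polylines(im,[np.array([px(xa,sa,h),px(xb,sa,h),px(xb,sb,h),px(xa,sb,h)])],True,col,1)
    for x in(xa,xb):
        for s in(sa,sb): cv2.line(im,px(x,s,ha),px(x,s,hb),col,1)
box(.0466,.0626,-.021,-.013,0,.025,(0,255,0))
box(.012,.0436,-.0125,-.0085,.003,.007,(0,0,255))
cv2.imwrite('pics/w2.png',im)
E
python3 w.py
```

```text
(no output)
```

View pics/w2.png

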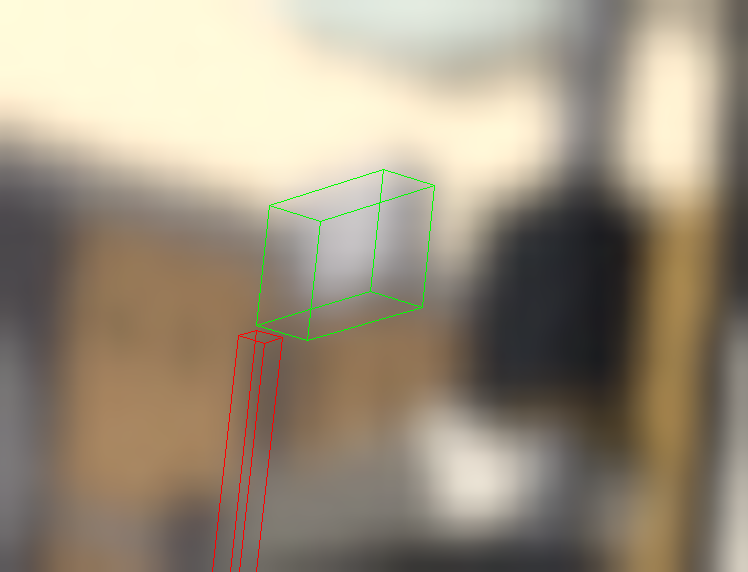

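Clip box model at s=-17 mm fits the clip blob (295-430, 170-310). The dark pointer band at (275,400) is about 3 mm further down the slope than the tab-based estimate. I'll use depth to decide between the two.

```bash
python3 - <<'E'
from g import *
from scipy.ndimage import map_coordinates
c=np.load('top2.npy',allow_pickle=True).item()
P=(cloud(c)-O)@A*1000
f=c['frame']
for v in range(163,172): print(v,' '.join('%d:(%d,%d,%d)%d/%.2f'%(u,*P[v,u].round(),f[v,u].mean(),f[v,u,0]/f[v,u,2]) for u in range(297,304)))
E
```

```text
163 297:(43,-6,1)69/1.72 298:(44,-10,0)69/1.69 299:(44,-11,2)62/1.54 300:(43,-12,6)59/1.39 301:(46,-19,1)60/1.41 302:(46,-21,2)64/1.52 303:(48,-26,0)68/1.60
164 297:(40,-7,0)71/1.73 298:(41,-10,0)69/1.67 299:(41,-11,3)60/1.48 300:(40,-12,7)55/1.33 301:(43,-20,0)58/1.44 302:(44,-24,-1)61/1.62 303:(45,-26,1)67/1.72
165 297:(37,-6,1)74/1.72 298:(38,-9,1)70/1.67 299:(38,-11,4)60/1.46 300:(37,-11,8)55/1.33 301:(41,-20,0)58/1.47 302:(41,-22,2)62/1.61 303:(42,-27,0)68/1.71
166 297:(34,-7,1)76/1.74 298:(35,-11,0)71/1.69 299:(35,-11,4)59/1.47 300:(35,-13,7)55/1.34 301:(37,-20,1)60/1.48 302:(39,-24,-1)64/1.63 303:(40,-28,-1)70/1.68
167 297:(32,-8,0)76/1.74 298:(33,-11,-1)71/1.65 299:(31,-10,7)61/1.42 300:(32,-13,7)56/1.33 301:(35,-21,1)62/1.50 302:(36,-24,0)66/1.58 303:(36,-26,2)73/1.54
168 297:(28,-7,2)76/1.70 298:(29,-11,0)72/1.58 299:(28,-11,6)65/1.34 300:(28,-12,8)61/1.25 301:(32,-22,-1)67/1.37 302:(21,0,37)71/1.41 303:(20,-1,40)74/1.36
169 297:(25,-7,1)72/1.61 298:(27,-12,-1)71/1.47 299:(26,-11,6)68/1.26 300:(20,-2,25)67/1.17 301:(19,-1,31)70/1.24 302:(18,-1,35)73/1.24 303:(18,-2,40)74/1.20
170 297:(21,-4,8)64/1.44 298:(22,-8,7)67/1.32 299:(18,-1,22)69/1.18 300:(17,-2,25)71/1.13 301:(16,-1,31)72/1.15 302:(16,-2,34)72/1.14 303:(14,0,42)73/1.13
171 297:(18,-4,8)56/1.21 298:(16,-1,18)64/1.17 299:(15,-1,22)69/1.13 300:(15,-2,26)72/1.12 301:(13,-1,32)72/1.11 302:(13,-1,37)72/1.11 303:(12,-1,41)71/1.11
```

Depth puts the pointer at s≈-12.4 mm and the clip's centre at ≈-17.3 mm, so about 5 mm is left, which also agrees with the midpoint of the earlier estimates.

```bash
python3 -m creep '[[[1,0,0,-0.15,0,0,0],[1,0,0,-0.15,0,0,0],[1,0,0,-0.15,0,0,0],[1,0,0,-0.07,0,0,0],[1,0,0,0,0,0,0],[1,0,0,0,0,0,0],[1,0,0,0,0,0,0],[1,0,0,0,0,0,0]]]'; cat > q3.py <<'E'
from g import *
go(-.0024,-.0158,.0224)
cs=[cam('top') for i in range(4)]
c=cs[0]; c['frame']=np.mean([k['frame'].astype(float) for k in cs],0).astype(np.float32);c['depth']=np.median([k['depth'] for k in cs],0)
np.save('top2.npy',c,allow_pickle=True)
P=(cloud(c)-O)@A*1000;f=c['frame']
for v in list(range(155,168)): print(v,' '.join('%d:(%d,%d,%d)%.2f'%(u,*np.nan_to_num(P[v,u]).round(),f[v,u,0]/f[v,u,2]) for u in range(299,308)))
E
python3 q3.py
```

```text
t: 6.95
tool_pos: [0.5955, 0.02, 0.0863]
orientation: [-0.907, 0.004, -0.017]
force: [-1.4, 2.1, 4.5]
opening: 0.0139
t 6.95 deckpos mm [ -2.4 -16.3  22.3] d cm [ 0.   -0.01  0.05] turn [-0.06  0.15  0.11] 0.2 q [-0.42  0.4   1.59  0.61  1.47 -0.57] F deck [-1.4  4.5  2.3] open 0.0139
155 299:(90,-50,-61)1.23 300:(90,-52,-60)1.22 301:(90,-54,-57)1.20 302:(91,-57,-56)1.19 303:(66,-14,14)1.16 304:(64,-13,20)1.13 305:(63,-13,26)1.12 306:(65,-17,24)1.14 307:(65,-19,26)1.19
156 299:(87,-51,-62)1.23 300:(86,-51,-58)1.20 301:(65,-14,4)1.16 302:(63,-13,11)1.12 303:(63,-15,13)1.08 304:(61,-13,21)1.06 305:(61,-14,25)1.05 306:(61,-16,26)1.08 307:(63,-21,24)1.15
157 299:(58,-4,10)1.20 300:(60,-9,7)1.16 301:(61,-14,5)1.10 302:(60,-13,11)1.05 303:(59,-13,16)1.03 304:(59,-14,20)1.02 305:(58,-14,25)1.02 306:(58,-17,26)1.04 307:(59,-20,25)1.14
158 299:(55,-5,9)1.15 300:(56,-8,10)1.12 301:(58,-13,7)1.05 302:(57,-14,11)1.02 303:(57,-15,14)1.01 304:(55,-14,21)1.01 305:(54,-14,26)1.01 306:(56,-17,25)1.04 307:(56,-19,27)1.14
159 299:(56,-11,0)1.24 300:(54,-10,7)1.13 301:(55,-13,7)1.04 302:(54,-14,12)1.01 
[... 818 characters left out ...]
99:(42,-13,0)1.71 300:(42,-16,1)1.65 301:(41,-16,5)1.48 302:(42,-18,7)1.42 303:(45,-27,0)1.57 304:(45,-29,2)1.70 305:(46,-33,1)1.74 306:(48,-37,0)1.73 307:(49,-41,-1)1.71
165 299:(39,-14,-1)1.71 300:(40,-17,0)1.61 301:(38,-16,7)1.41 302:(39,-19,7)1.36 303:(43,-28,-2)1.60 304:(43,-30,0)1.68 305:(44,-33,0)1.74 306:(44,-36,2)1.73 307:(46,-40,0)1.70
166 299:(35,-13,2)1.71 300:(36,-16,2)1.57 301:(36,-16,6)1.33 302:(36,-19,8)1.34 303:(39,-27,1)1.58 304:(40,-31,0)1.71 305:(41,-34,-1)1.69 306:(42,-37,1)1.67 307:(43,-41,0)1.60
167 299:(33,-14,1)1.70 300:(34,-18,-1)1.54 301:(32,-16,7)1.30 302:(33,-20,7)1.33 303:(36,-27,0)1.56 304:(37,-31,1)1.62 305:(38,-33,1)1.55 306:(39,-38,0)1.47 307:(40,-42,-1)1.39
```

Pointer centre is at about -17.9 mm and clip centre at about -17.6 mm, so they're level. I'll hold here.

```bash
Z='x'; for i in 1 2 3 4; do python3 -m creep '[[[1,0,0,0,0,0,0],[1,0,0,0,0,0,0],[1,0,0,0,0,0,0],[1,0,0,0,0,0,0],[1,0,0,0,0,0,0],[1,0,0,0,0,0,0],[1,0,0,0,0,0,0],[1,0,0,0,0,0,0]]]' >/dev/null; python3 -c "
from g import *
go(-.0024,.0292,.0224)"; done
```

```text
t 7.95 deckpos mm [ -2.4 -16.3  22.3] d cm [ 0.01 -0.    4.55] turn [-0.06  0.15  0.11] 0.2 q [-0.42  0.4   1.59  0.61  1.47 -0.57] F deck [-2.5  4.   0.9] open 0.0136
t 8.75 deckpos mm [ -2.4 -16.3  22.3] d cm [ 0.01 -0.    4.55] turn [-0.06  0.16  0.11] 0.2 q [-0.42  0.4   1.59  0.61  1.47 -0.57] F deck [-2.6  4.5  0.6] open 0.0137
t 9.55 deckpos mm [ -2.4 -16.3  22.3] d cm [ 0.01 -0.    4.55] turn [-0.06  0.15  0.11] 0.2 q [-0.42  0.4   1.59  0.61  1.47 -0.57] F deck [-2.   4.1  0.1] open 0.0136
t 10.35 deckpos mm [ -2.4 -16.3  22.3] d cm [ 0.01 -0.01  4.55] turn [-0.06  0.15  0.11] 0.2 q [-0.42  0.4   1.59  0.61  1.47 -0.57] F deck [-1.8  4.7  0.7] open 0.0143
```

It held steady for more than 3 s. Now I'll ease it back up.

```bash
python3 -m creep '[[[1,0,0,0.2,0,0,0],[1,0,0,0.3,0,0,0],[1,0,0,0.3,0,0,0],[1,0,0,0.3,0,0,0],[1,0,0,0.3,0,0,0],[1,0,0,0.3,0,0,0],[1,0,0,0.3,0,0,0],[1,0,0,0.2,0,0,0]]]';  python3 -c "
from g import *
go(-.0024,.0292,.0224)";python3 -m creep '[[[1,0,0,0.3,0,0,0],[1,0,0,0.3,0,0,0],[1,0,0,0.3,0,0,0],[1,0,0,0.3,0,0,0],[1,0,0,0.3,0,0,0],[1,0,0,0.2,0,0,0],[1,0,0,0.1,0,0,0],[1,0,0,0,0,0,0]]]';  python3 -c "
from g import *
go(-.0024,.0292,.0224)"
```

```text
t: 11.15
tool_pos: [0.5959, 0.0384, 0.1007]
orientation: [-0.908, 0.004, -0.017]
force: [-1.6, 1.6, 2.2]
opening: 0.014
t 11.15 deckpos mm [-2.4  7.1 22.3] d cm [ 0.01 -0.01  2.21] turn [-0.    0.14  0.13] 0.2 q [-0.39  0.37  1.6   0.62  1.47 -0.53] F deck [-1.6  2.6  0.7] open 0.014
t: 11.95
tool_pos: [0.5961, 0.0536, 0.1126]
orientation: [-0.909, 0.004, -0.017]
force: [-2.2, 0.3, 1.4]
opening: 0.014
t 11.95 deckpos mm [-2.4 26.4 22.3] d cm [ 0.   -0.01  0.28] turn [0.06 0.14 0.15] 0.2 q [-0.37  0.34  1.61  0.62  1.47 -0.51] F deck [-2.2  1.   1. ] open 0.014
```

```bash
python3 -m creep '[[[1,0,0,0.1,0,0,0],[1,0,0,0.1,0,0,0],[1,0,0,0.08,0,0,0],[1,0,0,0.06,0,0,0],[1,0,0,0.05,0,0,0],[1,0,0,0.05,0,0,0],[1,0,0,0,0,0,0],[1,0,0,0,0,0,0]]]';  python3 -c "
from g import *
go(-.0024,.0292,.0224)"
```

```text
t: 12.75
tool_pos: [0.5962, 0.0559, 0.1144]
orientation: [-0.911, 0.006, -0.018]
force: [0.3, -0.4, 0.0]
opening: 0.0137
t 12.75 deckpos mm [-2.4 29.3 22.4] d cm [-0.   -0.   -0.01] turn [0.18 0.05 0.18] 0.3 q [-0.36  0.34  1.62  0.62  1.47 -0.5 ] F deck [ 0.3 -0.3  0.3] open 0.0137
```

```bash
python3 -m creep '[[[1,0,0,0.06,0,0,0],[1,0,0,0.06,0,0,0],[1,0,0,0.06,0,0,0],[1,0,0,0.06,0,0,0],[1,0,0,0.06,0,0,0],[1,0,0,0,0,0,0],[1,0,0,0,0,0,0],[1,0,0,0,0,0,0]]]';  python3 -c "
from g import *
go(-.0024,.0292,.0224)"
```

```text
t: 13.55
tool_pos: [0.5961, 0.056, 0.1144]
orientation: [-0.915, 0.007, -0.02]
force: [-0.3, -4.2, -2.4]
opening: 0.0138
t 13.55 deckpos mm [-2.4 29.4 22.4] d cm [ 0.   -0.   -0.02] turn [ 0.41 -0.07  0.23] 0.5 q [-0.36  0.33  1.62  0.62  1.46 -0.49] F deck [-0.2 -4.7  0.7] open 0.0138
```

The slide is on its stop: there's no further travel, and the reaction is 4.7 N. I'll open slowly and partway, then retreat square to the deck.

```bash
python3 -m creep '[[[0.8,0,0,0,0,0,0],[0.7,0,0,0,0,0,0],[0.6,0,0,0,0,0,0],[0.6,0,0,0,0,0,0],[0.6,0,-0.5,0,0,0,0],[0.6,0,-1,-0.1,0,0,0],[0.6,0,-2,-0.1,0,0,0],[0.6,0,-2,0,0,0,0]]]';  python3 -c "
from g import *
go(-.0024,.0292,.0224)";python3 -m creep '[[[0.6,0,-2,0,0,0,0],[0.6,0,-3,0,0,0,0],[0.6,0,-3,0,0,0,0],[0.6,0,-3,0,0,0,0],[0.6,-2,-3,0,0,0,0],[0.6,-3,-2,0,0,0,0],[0.6,-3,0,-2,0,0,0],[0.6,-3,0,-3,0,0,0]]]';  python3 -c "
from g import *
go(-.0024,.0292,.0224)";python3 -m creep '[[[0.6,-3,0,-3,0,0,0],[0.6,-3,0,-3,0,0,0],[0.6,-3,0,-3,0,0,0],[0.6,-2,0,-2,0,0,0],[0.6,0,0,0,0,0,0],[0.6,0,0,0,0,0,0],[0.6,0,0,0,0,0,0],[0.6,0,0,0,0,0,0]]]'; python3 - <<'E'
from p import *
ims=[]
for n,b in(('top',(100,300,200,480)),('side',(100,370,180,460))):
    c=cam(n);np.save(n+'9.npy',c,allow_pickle=True);ims.append(cv2.resize(c['frame'][b[0]:b[1],b[2]:b[3],::-1],(400,380)))
cv2.imwrite('pics/end.png',cv2.hconcat(ims))
for k in('0','9'):
    c=np.load(f'top{k}.npy',allow_pickle=True).item();P=(cloud(c)-O)@A
    q=P[(abs(P[...,0])<.02)&(P[...,1]<.042)&(P[...,1]>-.1)&(P[...,2]>.036)&(P[...,2]<.055)];print('tab',len(q),np.median(q,0))
    q=P[(P[...,0]>.047)&(P[...,0]<.067)&(abs(P[...,1]+.015)<.015)&(P[...,2]>.014)&(P[...,2]<.03)];print('clip',len(q),q.mean(0))
a,b=[np.load(f'top{k}.npy',allow_pickle=True).item()['frame'].astype(int) for k in '09']
D=abs(a-b).max(2)[125:230,200:390]>30;print('changed px',D.sum(),np.argwhere(D)[:10]+[125,200])
E
```

```text
t: 14.35
tool_pos: [0.5944, 0.0227, 0.1587]
orientation: [-0.91, 0.007, -0.016]
force: [0.6, 0.2, 0.5]
opening: 0.0368
t 14.35 deckpos mm [-3.6 30.4 77.7] d cm [ 0.12  5.53 -0.11] turn [0.14 0.01 0.02] 0.1 q [-0.41  0.31  1.56  0.6   1.56 -0.49] F deck [0.6 0.5 0.2] open 0.0368
t: 15.15
tool_pos: [0.4819, -0.1227, 0.2698]
orientation: [-0.919, -0.005, -0.021]
force: [0.3, -1.2, -0.8]
opening: 0.0372
t 15.15 deckpos mm [-113.6  -17.2  255.9] d cm [10.93 23.41  4.81] turn [0.65 0.52 0.59] 1.0 q [-0.72  0.11  1.57  0.51  1.87 -0.66] F deck [ 0.4 -1.4  0.1] open 0.0372
t: 15.95
tool_pos: [0.3647, -0.2162, 0.2043]
orientation: [-0.925, -0.007, -0.03]
force: [0.1, -0.6, 0.2]
opening: 0.0373
tab 42 [-0.00074279  0.0300326   0.0430255 ]
clip 27 [ 0.05773892 -0.01590782  0.02214011]
tab 41 [-0.00051487  0.02996188  0.04278786]
clip 29 [ 0.0572511  -0.01604381  0.0215526 ]
changed px 0 []
```

View pics/end.png

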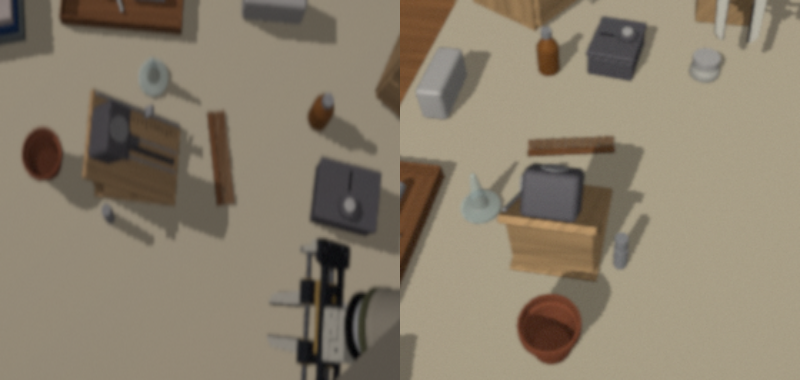

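The slide is home with the tab at its original place. The clip and bystanders haven't moved, and the arm is clear at (310,300) in the left picture. I'm handing in.

```bash
python3 -c "
from plant import robot
print(robot.close_job())"
```

```text
the job is handed in; nothing more can be done
None
```

I drew the slide down by its tab until the pointer was level with the clip, held it there, eased it back home and let go. The job is handed in at about 16 s of the 48 s allowed.

- **Reading:** the slide was drawn 45.5 mm. By depth, the pointer's centre was at -17.9 mm along the slope and the clip's at -17.6 mm, so they were level to within about 1 mm.
- **Hold:** the tool stayed within 0.1 mm for more than 3 s.
- **Return:** the slide went back up at 30 mm/s or less, slowing at the end. It came firmly against its stop, pushing back with 4.7 N, before I opened the gripper.
- **Last checks:** the tab was back within 0.1 mm of its starting place and the clip within measurement noise. No pixels had changed around the gauge between the first and last top pictures. That area takes in the pot, ring cone, comb and lipstick. The perfume, cream jar and coin box are only partly in it or outside it; I saw nothing amiss with them in the final view but did not measure them.
- **What disagreed:** before the final 5 mm, my estimates of the pointer's place differed by about 3 mm: -10.5 mm worked out from the tab, -13.6 mm from image colour. Depth gave about -12.4 mm, and I went by that.

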